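Clip in the guard bar, then hold the test key turned

ROBOT

A 6-joint arm with a two-finger parallel gripper is mounted at the origin on a cart in front of the work surface, level with it; the furniture and walls round the work are solid. World frame = base frame: x ahead of the robot, y to its left, z up, the work surface at z = 0. Lengths are in m, angles in degrees, forces in N, time in s.
With the tool pointing down it reaches from about 0.4 to 0.825 m from the base axis. Payload 7 kg.
Tool frame: the origin (TCP) lies at the very end of the fingers, on their centre line; the grasp point (between the pads) lies hold_point_z behind it (hold_point_z is the distance from the TCP to the grasp point, in m); z points along the fingers, y is the line along which they close (so a half turn about z gives the same grasp; the last joint's range is limited). The gripper opens to 88 mm and grips with 3 to 60 N. Pads are 19 mm wide; open, the fingers measure 130 mm over their backs; the gripper's body (78 mm by 193 mm) begins 47 mm behind the grasp point.
Start: joints at [84.001, 20.546, 0.682, 0, -70.136, -16.507], TCP at [0.258, 0.624, 0.227] pointing down, gripper open.
Joint ranges: [-176.03, 176.03], [-82.01, 121.73], [-58.28, 71.71], [-173.87, 95.51], [-174.79, -0.11], [-173.66, 173.66]. Speed limits (degrees/s): [136.94, 136.94, 172.46, 180, 180, 180].

INTERFACE

Orientations are given as [roll, pitch, yaw] about the fixed x, y, z axes, in that order (R = Rz(yaw) Ry(pitch) Rx(roll)).
In Python, from plant import get_obs, snapshot, close_job, hold_point_z gives the robot as it stands.
- The arm moves only by the tool play_rows, never from a script. Its argument "commands" is a list that holds one entry, the list of rows, each a list of 7 numbers: the shift along the tool's x, y, z in cm, then the turn, a rotation vector about the tool's x, y, z in degrees, then the opening, from 0 (shut) to 1 (fully open). In form: [[[x, y, z, ax, ay, az, fingers], ...]]. A call has 1 to 20 rows; each row is the pose to reach, as a shift and turn from the pose commanded when the call began, along the tool's axes at that moment; what a row does not reach only later rows make up. A row lasts 1/12 s, in which the tool goes at most 41.7 mm and 7.16 degrees, less where a joint would pass 70% of its speed; a pose out of reach is approached as far as the arm can. A call with a gripper value outside its range is refused whole. The fingers move at their own pace and stop on an object; the grip force is fixed at half the most. Time passes only in rows, so rows that repeat a pose let the fingers close. It gives the time, the measured TCP pose, the force, the opening and the grip force at its end, in the units of the state.
- get_obs(): the state, without advancing time (a new reading comes with each control period).
- snapshot(name): name is "scene" or "top" or "wrist"; returns a dict with "frame" (420x560x3 uint8, red, green, blue), "camera_matrix" (3x3 intrinsics, pixels), "origin" and "attitude" of the camera in the world. Camera axes: x right, y down, z forward; pixel columns grow to the right and rows downward; lengths in m; the calibration is good to about 2 mm. A picture is of the moment at which its call begins. There is no depth.
- close_job(): hands the job in; it is judged then, once.
The state is a dict: "clock": time; "joint_pos": joint angles; "qvel": joint speeds; "tau": joint torques, N m; "tool_pos": TCP position; "orientation": TCP orientation; "force": force on the tool from outside, world axes, zero at the start; "moment": the same for the moment, N m; "opening": finger opening in m; "gripper_force": force on a finger pad.
Only numpy, scipy, OpenCV 4.12 (cv2) and the standard library are available. Lean on these libraries where they do the work, as an engineer would, in place of code of your own. Each camera call takes 0.05 s, during which the arm holds its last target. There are 200 camera calls.

TASK

First push the yellow guard bar down past the orange sprung jaws until it snaps into both fork clips of the interlock unit, roughly centred, and let it go. Then take the red key from its wooden stand, work it past the sticky pins until it is fully home in the brass lock, turn it a quarter turn clockwise and keep holding it there: the lock springs back, so the program finishes while the gripper still holds the key turned. Leave the other things on the table alone.

Things in the scene. Friction and masses are not known exactly. Their poses are not given: they have to be found in the camera images.
- interlock_unit: Fixed interlock unit: grey base plate 150 (x, from -79 to +71) x 150 (y) x 8 mm, origin on its underside on the table, x away from the robot at yaw 0. Carries two fork clips at x = +45, y = +-49 mm and, on the robot's side at x = -45, y = 0, a blue lock housing 60 x 60 mm, top at z = 62 mm, with a brass lock plug. Nothing on it is above 75 mm.
- clip_seat (a point): Where the middle of the bar's axis lies when seated: at (45, 0, 48) mm in the unit's frame, axes as the unit's; the bar lies along y (up to 20 mm off along y is allowed). Fork slots 14 mm wide along x, open upward, floor at z = 42 mm, flared to 26 mm at the mouth (z = 71 mm). Each fork is 8 mm thick; 90 mm free between them for the fingers.
- keyway (a point): Centre of the brass plug's face (42 mm across), at (-45, 0, 63) mm in the unit's frame; turns with the plug, z up; axes parallel to the unit's at rest. Keyway along y: 13.6 x 6 mm, 34 mm deep, mouth flared 4 mm on every side over the top 4 mm. Two sticky sprung pins stand 4 mm in from its short ends, 11 and 19 mm down: they take 5 to 15 N to pass; small turns to and fro ease it.
- plug (a joint): Rotation of the lock plug: 0 at rest, grows clockwise seen from above to the stop at 1.57 rad (a quarter turn). A spring (0.04 N m at rest, 0.13 N m at the stop) turns it back when let go. The key has about 0.15 rad of play in the keyway, so the gripper may have to turn 1.6 to 1.75 rad.
- jaw_left (a joint): Orange sprung hinged jaw beside the fork, at y = +58 mm (8 mm thick): 0 closed, its nose over the slot. The bar pushed down on its sloped top (from z = 75 mm) swings it outward (to +x) by about 0.15 rad; it springs back to 0 once the bar is below it. Both jaws together need about 8 to 15 N.
- jaw_right (a joint): The same jaw at y = -58 mm, on the unit's right. (The boxes behind the unit on the right are solid up to 0.24 m: keep the gripper out of world x > 0.64 m with y < 0.)
- guard_bar: Loose yellow round bar, 12 mm thick, 170 mm long along its own y, 0.12 kg; origin at its middle on its axis. It lies on the table on a black square grip sleeve 18 x 18 mm, 44 mm long, at its middle (origin 9 mm above the table). Grasp the sleeve across (along x) from above.
- key: Loose key, 0.04 kg, upright in its stand. Origin under the centre of its shoulder, z up. Red bow 10 mm thick (x), 30 wide (y), z 6 to 44 mm: grasp it across x, 28 mm above the origin. Steel shoulder 9 x 18, z 0 to 6. Blade 4.5 (x) x 12 (y), down to z = -30, the last 8 mm tapering to 2 x 5. Either way round fits. Fully home: shoulder on the plug's face.
- key_stand: Fixed wooden block 50 x 50 mm on a 70 x 70 mm foot, top at z = 48 mm; origin at the centre of its underside. The key stands in the slot at its centre, the key's axes parallel to the stand's, shoulder on the top; lift it 35 mm to clear.
- tape_measure: Yellow tape measure 36 x 83 x 62 mm, bystander; origin at its underside.
- oil_can: Green oil can 66 x 85 x 142 mm, bystander; origin at its underside.
- jar_clear: Clear jar with a cap, 44 mm across, 82 mm tall, bystander; origin at its underside.
Things that resemble listed ones, but are neither listed nor needed, are in the scene too. Several things have the shape of the key; the one meant has the colours described above.

How it is judged (in metres and radians):
On the way, in this order (a step that is already met when the one before it is completed fails the run):
1. the guard bar sits in both fork clips, both jaws closed over it, and the fingers have let it go (z of guard_bar in the frame of interlock_unit between 0.044 and 0.0505 m and x of guard_bar in the frame of interlock_unit between 0.042 and 0.048 m and y of guard_bar in the frame of interlock_unit between -0.02 and 0.02 m and angle between the y axis of guard_bar and the y axis of interlock_unit, either way round below 0.06 rad and value of joint each of jaw_left, jaw_right below 0.06 rad and contact force between the fingers and guard_bar below 0.2 N), for 0.2 s.
2. the key is fully home in the lock, not yet turned (z of key in the frame of keyway between -0.003 and 0.003 m and horizontal distance between key and keyway below 0.003 m and angle between key's own z axis and vertical below 0.1 rad and value of joint plug below 0.4 rad), for 0.1 s.
3. the key, fully home, has turned the lock a quarter clockwise (z of key in the frame of keyway between -0.003 and 0.003 m and horizontal distance between key and keyway below 0.003 m and angle between key's own z axis and vertical below 0.1 rad and value of joint plug above 1.35 rad), for 0.2 s.
At the end, for the whole second after the job is handed in: Key still gripped (over 1 N) and fully home (shoulder within 3 mm of the face, upright), lock turned 1.35 rad or more; bar untouched in both forks (axis at 44 to 50.5 mm, within 3 mm across, 20 mm along, 0.06 rad), both jaws under 0.06 rad; no bystander moved 30 mm (all of step 3 and z of guard_bar in the frame of interlock_unit between 0.044 and 0.0505 m and x of guard_bar in the frame of interlock_unit between 0.042 and 0.048 m and y of guard_bar in the frame of interlock_unit between -0.02 and 0.02 m and angle between the y axis of guard_bar and the y axis of interlock_unit, either way round below 0.06 rad and value of joint each of jaw_left, jaw_right below 0.06 rad and contact force between the fingers and key above 1 N and contact force between the arm and guard_bar below 0.5 N); the arm keeps its last pose, push and grip.
It fails at once if the tape measure is moved more than 30 mm (distance of tape_measure from where it was at the start of the episode above 0.03 m).
It fails at once if the oil can is moved more than 30 mm (distance of oil_can from where it was at the start of the episode above 0.03 m).
It fails at once if the jar clear is moved more than 30 mm (distance of jar_clear from where it was at the start of the episode above 0.03 m).
It also fails if it takes over 72 s, if anything falls off the work surface, if the arm or the gripper's body presses on something with over 40 N, if the wrist force passes 120 N, or if a joint passes its speed limit or range.

## Working session

There is one attempt and no reset: what is moved stays moved. The work goes in short steps, Python scripts to look and compute and a tool call to move; the robot and the scene stay as the last step left them, time stands still between calls to the robot, and variables do not carry over. Pictures are saved under pics/ and viewed, at most 10 in all, crops included, and the job is handed in when it is done.

Besides the shell and the picture viewer there is one more tool, called after "Emit:" as name(argument=value, ...) on one line, values as JSON. play_rows: Moves the arm, as the interface text tells. Its arguments: {"type":"object","properties":{"commands":{"type":"array","items":{"type":"array","items":{"type":"array","items":{"type":"number"}}}}},"required":["commands"]}

```bash
mkdir -p pics; ls; python3 - <<'E'
from plant import *
import cv2,numpy as np
print(get_obs(),hold_point_z)
for n in("scene","top"):
    s=snapshot(n);cv2.imwrite(f"pics/{n}.png",s["frame"][:,:,::-1]);print(n,s["camera_matrix"],s["origin"],s["attitude"])
E
```

```text
pics
{'clock': 0.0, 'joint_pos': array([ 8.40024621e+01,  2.05942133e+01,  6.30743019e-01, -2.02328837e-02,
       -7.01371274e+01, -1.65071068e+01]), 'qvel': array([-0.05699841,  0.11079775, -0.0065142 ,  0.05189152, -0.09693545,
        0.06314347]), 'tau': array([ 6.78605484e-04, -5.82716274e+01,  2.93046534e+01,  6.99741036e+00,
        6.82981830e-03, -1.65499409e-04]), 'tool_pos': array([0.25819272, 0.62309985, 0.22556798]), 'orientation': array([ 1.79898144e+02, -1.03502549e-02, -2.25115268e+01]), 'force': array([-0.68212783,  0.06981665, -0.6017758 ]), 'moment': array([ 0.01316444, -0.03081097,  0.01268245]), 'gripper_force': 0.0, 'opening': 0.08752113320704728} 0.0188
scene [[393.74022291   0.         279.51638877]
 [  0.         393.74022291 206.84857283]
 [  0.           0.           1.        ]] [0.25726192 0.4716317  0.63344123] [-131.91379552   -0.99598899 -152.02536238]
top [[466.04139868   0.         280.36117334]
 [  0.         466.04139868 204.35044609]
 [  0.           0.           1.        ]] [ 0.35634522 -0.08994869  1.10617785] [-1.69144697e+02 -3.17925670e-02 -8.84970041e+01]
```

View pics/scene.png

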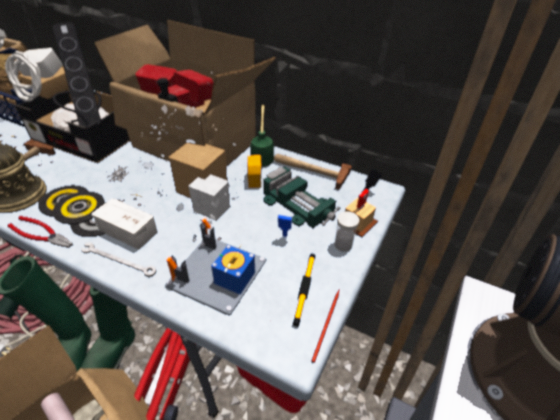

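View pics/top.png

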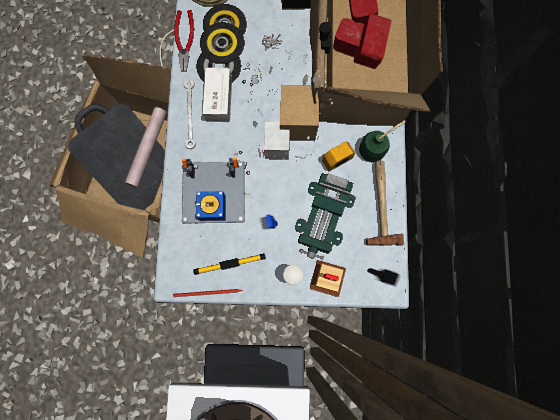

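Top view: bar with sleeve at (230,264), unit plate around (213,192) with lock at (210,205) and jaws at (188,168)/(234,165), red key in its stand at (330,277). Possible confusions are the blue key at (268,222), the black one at (383,275) and the red pencil at (208,293). The description fits the red one at (330,277).

```bash
cat > h.py <<'E'
from plant import *
import cv2,numpy as np
from scipy.spatial.transform import Rotation as R
def rays(s,uv):
    K=s["camera_matrix"];uv=np.atleast_2d(uv).astype(float)
    d=np.c_[(uv-K[:2,2])/K[[0,1],[0,1]],np.ones(len(uv))]
    return np.array(s["origin"]),R.from_euler('xyz',s["attitude"],degrees=True).apply(d)
def plane(s,uv,z):
    o,d=rays(s,uv);return o+d*((z-o[2])/d[:,2])[:,None]
def proj(s,P):
    q=R.from_euler('xyz',s["attitude"],degrees=True).inv().apply(np.atleast_2d(P)-s["origin"])
    p=q@s["camera_matrix"].T;return p[:,:2]/p[:,2:]
def mask(s,lo,hi,roi=None):
    h=cv2.cvtColor(s["frame"],cv2.COLOR_RGB2HSV);m=cv2.inRange(h,lo,hi)
    if roi:
        a=np.zeros_like(m);x0,y0,x1,y1=roi;a[y0:y1,x0:x1]=m[y0:y1,x0:x1];m=a
    return m
def pts(m):
    y,x=np.nonzero(m);return np.c_[x,y]
def rect(P):
    (c,sz,a)=cv2.minAreaRect((P[:,:2]*1000).astype(np.float32));return np.round(c,1),np.round(sz,1),round(a,2)
E
python3 - <<'E'
from h import *
s=snapshot("top")
f=lambda n,lo,hi,roi,z:(lambda p:print(n,len(p),rect(plane(s,p,z)),(plane(s,p,z)[:,:2].mean(0)*1000).round(1)))(pts(mask(s,lo,hi,roi)))
f("bar",(18,120,100),(35,255,255),(180,240,280,285),.009)
f("lock blue",(100,120,60),(125,255,255),(185,180,235,230),.062)
f("plug",(12,90,90),(35,255,255),(195,192,225,218),.063)
f("plate",(90,5,90),(130,70,150),(175,155,250,230),.008)
f("orange",(3,150,120),(16,255,255),(175,150,250,180),.07)
f("red bow",(0,170,120),(6,255,255),(315,265,345,292),.092)
f("stand",(8,40,60),(25,200,255),(305,255,355,302),.048)
f("jar",(0,0,180),(179,60,255),(282,262,303,285),.082)
for n,roi in(("a",(170,140,360,305)),):
    x0,y0,x1,y1=roi
    cv2.imwrite("pics/c1.png",cv2.resize(s["frame"][y0:y1,x0:x1,::-1],None,fx=4,fy=3.6,interpolation=2))
E
```

```text
bar 216 (array([422.4,  31.2]), array([ 11.2, 147.6]), 14.16) [422.4  31.2]
lock blue 402 (array([550.2,  75.2]), array([67.5, 64.1]), 2.81) [551.2  75.5]
plug 241 (array([554.1,  76.3]), array([39.7, 38.8]), 2.95) [553.8  76.5]
plate 363 (array([597.8,  76.3]), array([159.1, 155.9]), 2.71) [588.4  67.8]
orange 63 (array([648.8,  81.6]), array([ 19.3, 124.5]), 2.68) [649.   83.4]
red bow 55 (array([ 395.5, -199.5]), array([28.5,  8.8]), 75.63) [ 395.2 -199.8]
stand 713 (array([ 393.8, -195.7]), array([66.4, 66.6]), 75.95) [ 392.4 -197.7]
jar 412 (array([ 401.4, -114.8]), array([47.4, 43.7]), 1.47) [ 401.3 -117.6]
```

View pics/c1.png

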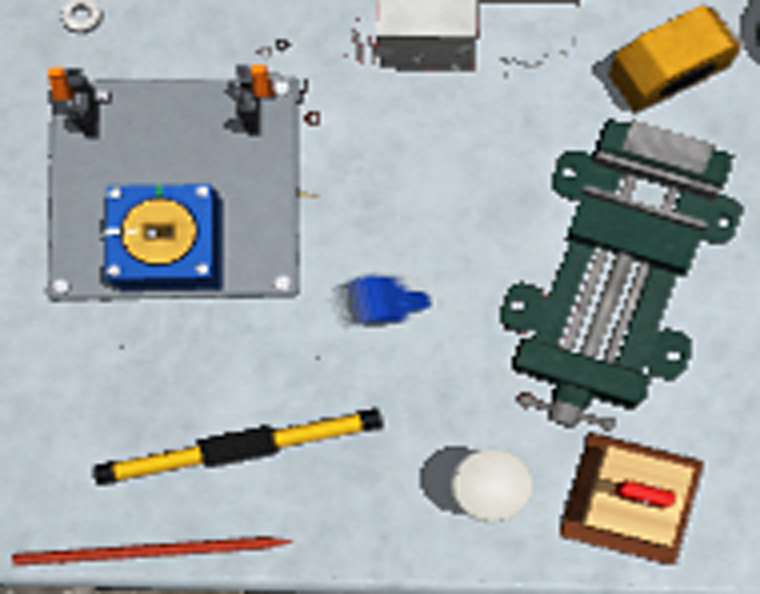

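Crop confirms it: the red key stands in the wooden stand with the bow running nearly along y (yaw about -14°). The bar is at yaw about +14° and the unit at about +2.8°. Next I compute the first move.

```bash
cat >> h.py <<'E'
def row(x,y,z,yaw,cur=None):
    o=get_obs();p,e=(o["tool_pos"],o["orientation"]) if cur is None else cur
    r0=R.from_euler('xyz',e,degrees=True);rt=R.from_euler('xyz',[180,0,yaw],degrees=True)
    d=r0.inv().apply(np.array([x,y,z])-p)*100;v=(r0.inv()*rt).as_rotvec(degrees=True)
    print("row",d.round(2),v.round(2),"| at",(p*1000).round(1),e.round(2),"F",o["force"].round(1),"open",round(o["opening"],4),"t",o["clock"])
E
python3 - <<'E'
from h import *
row(.4224,.0312,.15,-75.8)
t=snapshot("top");s=snapshot("scene")
# vise/stand heights: scene-vs-top of red bow and vise end
b=pts(mask(s,(0,170,90),(6,255,255),(345,170,380,215)));print("bow scene",b.mean(0),proj(s,[.395,-.1995,.075]))
o1,d1=rays(t,[[310,252]]);P=[o1+d1[0]*((z-o1[2])/d1[0][2]) for z in(.0,.04,.08,.12)];print(np.round(P,3),proj(s,P))
E
```

```text
row [37.83 48.4   7.65] [ 6.000e-02 -4.000e-02  5.329e+01] | at [258.2 623.3 225.9] [ 1.7993e+02 -1.0000e-02 -2.2510e+01] F [ 0.1 -0.7  0.6] open 0.0876 t 0.15
bow scene [361.8        198.04615385] [[363.07404165 197.23730151]]
[[ 0.455 -0.158  0.   ]
 [ 0.452 -0.156  0.04 ]
 [ 0.448 -0.153  0.08 ]
 [ 0.445 -0.151  0.12 ]] [[327.04097731 223.85906617]
 [329.85050349 212.25306844]
 [332.85583577 199.83820648]
 [336.07818288 186.52686827]]
```

Emit:
play_rows(commands=[[[37.8,48.4,7.6,0,0,53.3,0.5],[37.8,48.4,7.6,0,0,53.3,0.5],[37.8,48.4,7.6,0,0,53.3,0.5],[37.8,48.4,7.6,0,0,53.3,0.5],[37.8,48.4,7.6,0,0,53.3,0.5],[37.8,48.4,7.6,0,0,53.3,0.5],[37.8,48.4,7.6,0,0,53.3,0.5],[37.8,48.4,7.6,0,0,53.3,0.5],[37.8,48.4,7.6,0,0,53.3,0.5],[37.8,48.4,7.6,0,0,53.3,0.5],[37.8,48.4,7.6,0,0,53.3,0.5],[37.8,48.4,7.6,0,0,53.3,0.5],[37.8,48.4,7.6,0,0,53.3,0.5],[37.8,48.4,7.6,0,0,53.3,0.5],[37.8,48.4,7.6,0,0,53.3,0.5],[37.8,48.4,7.6,0,0,53.3,0.5],[37.8,48.4,7.6,0,0,53.3,0.5],[37.8,48.4,7.6,0,0,53.3,0.5]]])

```text
clock: 1.75
tool_pos: [0.4224, 0.0316, 0.1507]
orientation: [-180.0, 0.0, -75.9]
force: [0.5, 0.4, -0.0]
opening: 0.0435
gripper_force: 0.0
```

```bash
python3 - <<'E'
from h import *
row(.4224,.0312,.02,-75.8)
s=snapshot("wrist");print(s["origin"],s["attitude"])
cv2.imwrite("pics/w1.png",s["frame"][:,:,::-1])
p=pts(mask(s,(18,120,80),(35,255,255)));P=plane(s,p,.009);P=P[np.hypot(P[:,0]-.422,P[:,1]-.031)<.09];print(rect(P))
E
```

```text
row [ 0.04  0.02 13.07] [-0.02  0.   -0.08] | at [422.4  31.6 150.7] [-179.98    0.    -75.88] F [ 0.5  0.4 -0. ] open 0.0435 t 1.75
[ 0.44179884 -0.0410743   0.30902512] [ 1.63749039e+02  2.50552966e-02 -1.65778698e+02]
(array([423.3,  34.5]), array([ 11.2, 149.5]), 14.48)
```

View pics/w1.png

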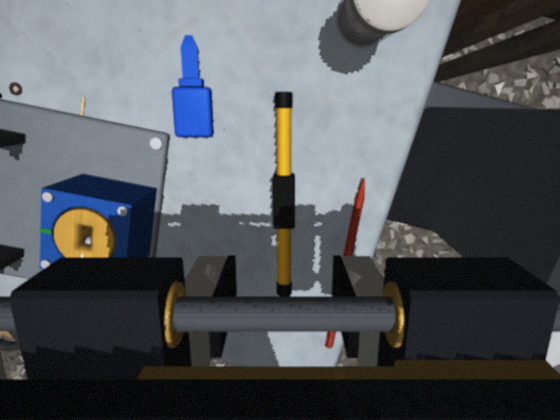

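Wrist view: sleeve at (284,200) between the fingers, bar at (284,92–292), blue decoy key at (193,110). I descend and grip.

Emit:
play_rows(commands=[[[-0.1,0.1,4,0,0,-0.3,0.5],[-0.1,0.1,8,0,0,-0.3,0.5],[-0.1,0.1,11,0,0,-0.3,0.5],[-0.1,0.1,13,0,0,-0.3,0.5],[-0.1,0.1,14,0,0,-0.3,0.5],[-0.1,0.1,14.6,0,0,-0.3,0.5],[-0.1,0.1,14.7,0,0,-0.3,0.5],[-0.1,0.1,14.7,0,0,-0.3,0.5],[-0.1,0.1,14.7,0,0,-0.3,0.0],[-0.1,0.1,14.7,0,0,-0.3,0.0],[-0.1,0.1,14.7,0,0,-0.3,0.0],[-0.1,0.1,14.7,0,0,-0.3,0.0],[-0.1,0.1,14.7,0,0,-0.3,0.0],[-0.1,0.1,12,0,0,-0.3,0.0],[-0.1,0.1,8,0,0,-0.3,0.0],[-0.1,0.1,4,0,0,-0.3,0.0],[-0.1,0.1,0,0,0,-0.3,0.0],[-0.1,0.1,-3,0,0,-0.3,0.0],[-0.1,0.1,-3,0,0,-0.3,0.0]]])

```text
clock: 3.38
tool_pos: [0.4243, 0.0335, 0.187]
orientation: [-179.4, 0.1, -75.5]
force: [0.3, 0.8, -0.5]
opening: 0.0176
gripper_force: 30.0
```

```bash
python3 - <<'E'
from h import *
o=get_obs();print(o["gripper_force"])
s=snapshot("wrist")
# bar in tool frame: at z ~ TCP+6mm
p=pts(mask(s,(18,120,80),(35,255,255),(200,0,360,300)));z=o["tool_pos"][2]+.006
P=plane(s,p,z);c,_,_=rect(P[np.hypot(*(P[:,:2]-o["tool_pos"][:2]).T)<.09]);print(rect(P),c-o["tool_pos"][:2]*1000)
q=pts(mask(s,(12,90,90),(35,255,255),(0,150,190,300)));Q=plane(s,q,.063);Q=Q[np.hypot(Q[:,0]-.554,Q[:,1]-.076)<.03];print("plug",len(Q),rect(Q))
row(.645,.0807,.18,-87.2)
cv2.imwrite("pics/w2.png",s["frame"][:,:,::-1])
E
```

```text
29.998976290225983
(array([433.7,   3.1]), array([51.9, 83. ]), 15.0) [  9.41077363 -30.39851226]
plug 1963 (array([554.5,  79.2]), array([40.7, 41.9]), 8.42)
row [  0.96 -22.7    0.55] [-0.4   0.14 11.69] | at [422.8  33.2 183.9] [-1.7959e+02  1.0000e-01 -7.5510e+01] F [ 0.   0.3 -1.6] open 0.018 t 3.4333
```

View pics/w2.png

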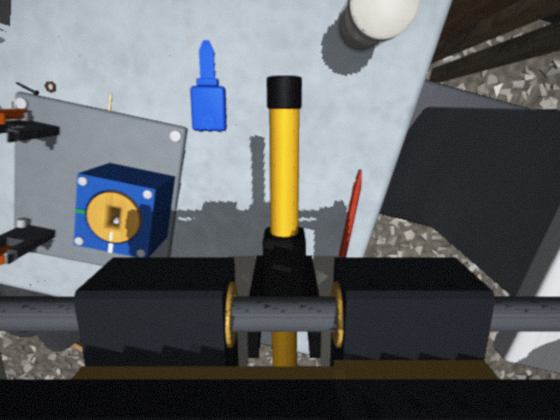

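Bar is held (opening 17.6 mm, 30 N), and its far end sits at (284,77). I carry it over the forks.

Emit:
play_rows(commands=[[[0.8,-4,0,0,0,3,0],[0.8,-8,1,0,0,6,0],[0.8,-12,2,0,0,9,0],[0.8,-16,3,0,0,11.8,0],[0.8,-19,3,0,0,11.8,0],[0.8,-21.5,3,0,0,11.8,0],[0.8,-22.5,3,0,0,11.8,0],[0.8,-22.6,3,0,0,11.8,0],[0.8,-22.6,3,0,0,11.8,0],[0.8,-22.6,3,0,0,11.8,0],[0.8,-22.6,3,0,0,11.8,0]]])

```text
clock: 4.35
tool_pos: [0.6408, 0.081, 0.1506]
orientation: [180.0, 0.0, -87.3]
force: [0.6, 0.2, -0.4]
opening: 0.0177
gripper_force: 30.0
```

```bash
python3 - <<'E'
from h import *
row(.6442,.0822,.15,-87.3)
s=snapshot("wrist");cv2.imwrite("pics/w3.png",s["frame"][:,:,::-1])
t=snapshot("top");a=t["frame"][130:230,160:260,::-1];b=cv2.resize(a,(560,560),interpolation=2)
sc=snapshot("scene");c=cv2.resize(sc["frame"][180:310,150:280,::-1],(560,560),interpolation=2)
w=cv2.resize(s["frame"][:,:,::-1],(800,600))
cv2.imwrite("pics/c3.png",cv2.resize(np.hstack([b,c]),(800,400)))
E
```

```text
row [-0.11 -0.35  0.06] [ 0.03  0.   -0.01] | at [640.8  81.  150.6] [179.97   0.   -87.31] F [ 0.6  0.2 -0.4] open 0.0177 t 4.35
```

View pics/w3.png

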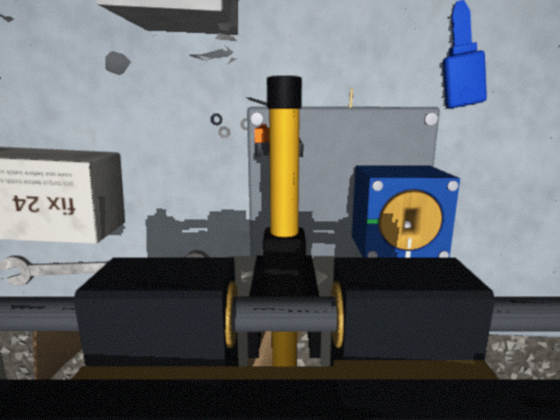

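Wrist view: bar at column 284 lies over the right fork (262–300,145), with the plate edges parallel to the tool. I measure the lock, the plate edge and the bar end from here.

```bash
python3 - <<'E'
from h import *
s=snapshot("wrist");o=get_obs()
q=pts(mask(s,(12,90,90),(35,255,255),(365,180,460,260)));Q=plane(s,q,.063);print("plug",len(Q),rect(Q),Q.mean(0).round(4))
P=plane(s,[[247.5,107],[438.5,107]],.008);d=P[0]-P[1];print("plate corners",P.round(4),np.linalg.norm(d),"yaw",np.degrees(np.arctan2(d[1],d[0])))
print("bolts",plane(s,[[257,118],[431.5,118]],.01).round(4))
print("bar end",plane(s,[[284,76],[284,92]],o["tool_pos"][2]+.006).round(4))
g=cv2.cvtColor(s["frame"],cv2.COLOR_RGB2HSV)
for r in(130,200,225):
    c=np.nonzero(cv2.inRange(g[r:r+1],(18,120,60),(35,255,255))[0][250:320])[0]+250;print("bar row",r,c.min(),c.max(),plane(s,[[(c.min()+c.max())/2,r]],o["tool_pos"][2]+.01).round(4))
E
```

```text
plug 2521 (array([554.2,  78.9]), array([40.3, 41.7]), 7.02) [0.5545 0.0784 0.063 ]
plate corners [[0.6738 0.0108 0.008 ]
 [0.527  0.0036 0.008 ]] 0.14705172655407125 yaw 2.8067587634280775
bolts [[0.6662 0.0186 0.01  ]
 [0.5318 0.012  0.01  ]]
bar end [[ 0.6464 -0.0035  0.1572]
 [ 0.6461  0.0023  0.1572]]
bar row 130 269 298 [[0.6456 0.0164 0.1612]]
bar row 200 270 297 [[0.6442 0.0441 0.1612]]
bar row 225 270 298 [[0.6435 0.0548 0.1612]]
```

Emit:
play_rows(commands=[[[-0.1,-0.3,2,0,0,0,0],[-0.1,-0.3,4,0,0,0,0],[-0.1,-0.3,5.5,0,0,0,0],[-0.1,-0.3,6.5,0,0,0,0],[-0.1,-0.3,7,0,0,0,0],[-0.1,-0.3,7,0,0,0,0],[-0.1,-0.3,7,0,0,0,0]]])

```text
clock: 5.13
tool_pos: [0.6453, 0.0825, 0.0812]
orientation: [-180.0, -0.0, -87.3]
force: [0.3, 0.6, -0.6]
opening: 0.0178
gripper_force: 30.0
```

Emit:
play_rows(commands=[[[0,0,0.4,0,0,0,0],[0,0,0.8,0,0,0,0],[0,0,1.2,0,0,0,0],[0,0,1.6,0,0,0,0],[0,0,1.6,0,0,0,0]]])

```text
clock: 5.55
tool_pos: [0.6436, 0.0821, 0.0637]
orientation: [179.9, -0.0, -87.3]
force: [-4.2, 0.1, -0.5]
opening: 0.0175
gripper_force: 30.0
```

Emit:
play_rows(commands=[[[0,0,0.4,0,0,0,0],[0,0,0.8,0,0,0,0],[0,0,1.2,0,0,0,0],[0,0,1.6,0,0,0,0],[0,0,1.9,0,0,0,0],[0,0,2.1,0,0,0,0],[0,0,2.1,0,0,0,0],[0,0,2.1,0,0,0,0]]])

```text
clock: 6.22
tool_pos: [0.6449, 0.0824, 0.0434]
orientation: [180.0, -0.0, -87.3]
force: [-1.4, -0.5, -1.7]
opening: 0.0178
gripper_force: 30.0
```

```bash
python3 - <<'E'
from h import *
for i in range(3):
    s=snapshot("scene");t=snapshot("top");o=get_obs();print(o["tool_pos"].round(4),o["force"].round(1))
b=cv2.resize(t["frame"][140:220,165:265,::-1],(400,400),interpolation=2);c=cv2.resize(s["frame"][200:300,150:270,::-1],(400,400),interpolation=2)
cv2.imwrite("pics/c4.png",np.hstack([b,c]))
E
```

```text
[0.6449 0.0824 0.0435] [-0.9 -0.4 -2.4]
[0.6449 0.0824 0.0435] [-1.2 -0.7 -1.9]
[0.6449 0.0824 0.0436] [-1.7  0.1 -1.9]
```

View pics/c4.png

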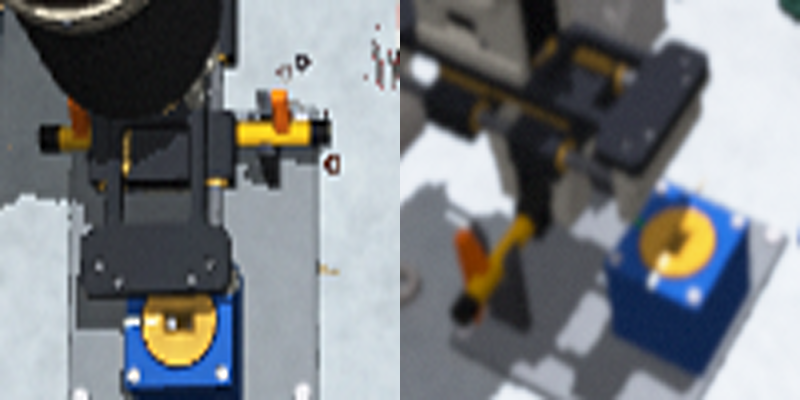

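Bar is inside both forks at about the right height, with the orange jaws on its far side. I press a little further and watch the force.

Emit:
play_rows(commands=[[[0,0,0.2,0,0,0,0],[0,0,0.4,0,0,0,0],[0,0,0.4,0,0,0,0]]])

```text
clock: 6.77
tool_pos: [0.645, 0.0824, 0.0427]
orientation: [-179.9, -0.0, -87.2]
force: [-10.9, -0.3, 21.7]
opening: 0.0175
gripper_force: 30.0
```

Emit:
play_rows(commands=[[[0,0,-0.2,0,0,0,0],[0,0,-0.3,0,0,0,0.4],[0,0,-0.3,0,0,0,0.4],[0,0,-0.3,0,0,0,0.4],[0,0,-0.3,0,0,0,0.4],[0,0,-0.3,0,0,0,0.4],[0,0,-2,0,0,0,0.4],[0,0,-5,0,0,0,0.4],[0,0,-9,0,0,0,0.4],[0,0,-13,0,0,0,0.4],[0,0,-15,0,0,0,0.4],[0,0,-15,0,0,0,0.4],[0,0,-15,0,0,0,0.4]]])

```text
clock: 7.85
tool_pos: [0.6456, 0.0828, 0.1912]
orientation: [-179.8, 0.1, -87.3]
force: [-1.0, 0.5, -0.8]
opening: 0.0351
gripper_force: 0.0
```

```bash
python3 - <<'E'
from h import *
s=snapshot("scene");t=snapshot("top");w=snapshot("wrist")
b=cv2.resize(w["frame"][:,:,::-1],(400,300),interpolation=2);c=cv2.resize(s["frame"][200:300,150:270,::-1],(400,300),interpolation=2)
cv2.imwrite("pics/c5.png",np.hstack([b,c]))
o=get_obs()
q=pts(mask(w,(12,90,90),(35,255,255)));Q=plane(w,q,.063);Q=Q[np.hypot(Q[:,0]-.554,Q[:,1]-.078)<.027];print("plug",len(Q),rect(Q))
row(.395,-.1995,.16,-104.4)
E
```

```text
plug 1998 (array([554.8,  79.1]), array([41.3, 41.7]), 33.41)
row [26.97 26.19  2.88] [ 0.13 -0.05 17.08] | at [644.1  82.2 188. ] [ 1.7986e+02 -3.0000e-02 -8.7320e+01] F [ 0.3 -0.2 -0.1] open 0.0348 t 8.0
```

View pics/c5.png

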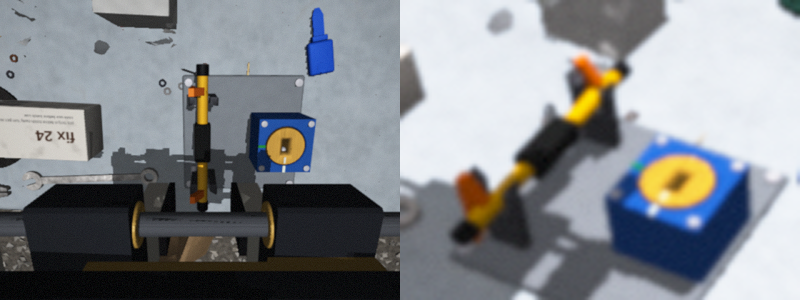

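Bar sits in both forks with the orange jaws upright over it (left panel rows 90 and 182). Next I go above the red key.

Emit:
play_rows(commands=[[[27,26.2,0,0,0,17.1,0.4],[27,26.2,0,0,0,17.1,0.4],[27,26.2,0,0,0,17.1,0.4],[27,26.2,0,0,0,17.1,0.4],[27,26.2,0,0,0,17.1,0.4],[27,26.2,0,0,0,17.1,0.4],[27,26.2,0,0,0,17.1,0.4],[27,26.2,1,0,0,17.1,0.4],[27,26.2,2,0,0,17.1,0.4],[27,26.2,3,0,0,17.1,0.4],[27,26.2,3,0,0,17.1,0.4],[27,26.2,3,0,0,17.1,0.4],[27,26.2,3,0,0,17.1,0.4]]])

```text
clock: 9.08
tool_pos: [0.3967, -0.1993, 0.1597]
orientation: [180.0, -0.0, -104.4]
force: [0.2, 0.8, -0.2]
opening: 0.0354
gripper_force: 0.0
```

```bash
python3 - <<'E'
from h import *
o=get_obs();w=snapshot("wrist");cv2.imwrite("pics/w6.png",w["frame"][:,:,::-1])
n,l,st,c=cv2.connectedComponentsWithStats(cv2.inRange(cv2.cvtColor(w["frame"],cv2.COLOR_RGB2HSV),(0,160,80),(6,255,255)))
for i in range(1,n):
    if st[i][4]>150: P=plane(w,pts(l==i),.092);print(st[i],c[i].round(1),rect(P))
row(.395,-.1995,.0572,-104.4)
E
```

```text
[279 195  15  55 691] [285.6 222.8] (array([ 395.4, -201.5]), array([35.7,  8.9]), 75.53)
row [ 0.08  0.18 10.27] [-0.01 -0.01  0.06] | at [ 397.  -199.1  159.9] [-1.7999e+02 -1.0000e-02 -1.0434e+02] F [-0.4  0.6 -0.4] open 0.035 t 9.1333
```

View pics/w6.png

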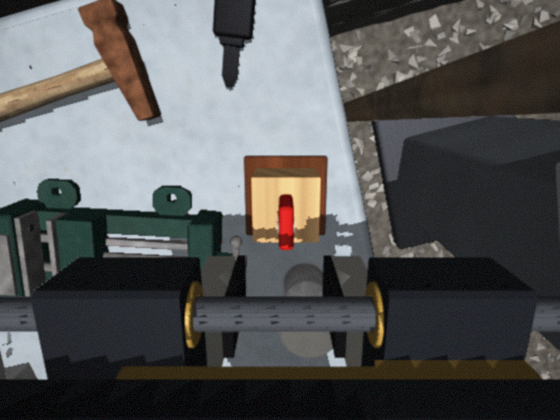

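Red key's bow at (286,222) is upright in the stand, aligned with the tool; the black decoy is far off at (232,40). I grasp it and lift.

Emit:
play_rows(commands=[[[0.05,0.1,4,0,0,0,0.4],[0.05,0.1,7,0,0,0,0.4],[0.05,0.1,9,0,0,0,0.4],[0.05,0.1,10,0,0,0,0.4],[0.05,0.1,10.3,0,0,0,0.4],[0.05,0.1,10.3,0,0,0,0.4],[0.05,0.1,10.3,0,0,0,0.4],[0.05,0.1,10.3,0,0,0,0],[0.05,0.1,10.3,0,0,0,0],[0.05,0.1,10.3,0,0,0,0],[0.05,0.1,10.3,0,0,0,0],[0.05,0.1,10.3,0,0,0,0],[0.05,0.1,10.3,0,0,0,0]]])

```text
clock: 10.22
tool_pos: [0.395, -0.1999, 0.057]
orientation: [-180.0, 0.0, -104.4]
force: [-0.5, 1.9, 3.9]
opening: 0.0102
gripper_force: 30.0
```

```bash
python3 - <<'E'
from h import *
row(.395,-.1995,.18,-104.4);print(get_obs()["gripper_force"],get_obs()["moment"])
E
```

```text
row [ -0.04   0.   -12.3 ] [-0.04  0.01 -0.01] | at [ 395.  -199.9   57. ] [-1.7996e+02  1.0000e-02 -1.0441e+02] F [-0.5  1.9  3.9] open 0.0102 t 10.2167
30.000721514225006 [0.53713056 0.20515405 0.02382626]
```

Emit:
play_rows(commands=[[[0,0,-2,0,0,0,0],[0,0,-4,0,0,0,0],[0,0,-8,0,0,0,0],[0,0,-12,0,0,0,0],[0,0,-12.3,0,0,0,0],[0,0,-12.3,0,0,0,0]]])

```text
clock: 10.72
tool_pos: [0.3964, -0.2, 0.1823]
orientation: [-179.7, 0.1, -104.4]
force: [0.3, -0.1, -0.7]
opening: 0.01
gripper_force: 30.0
```

```bash
python3 - <<'E'
from h import *
row(.5544,.078,.14,-87.2);o=get_obs();print(o["gripper_force"],o["moment"])
E
```

```text
row [-30.85  -8.36   4.31] [-3.50e-01  1.00e-02 -1.72e+01] | at [ 396.4 -200.   182.3] [-1.7966e+02  6.0000e-02 -1.0440e+02] F [ 0.3 -0.1 -0.7] open 0.01 t 10.7167
29.99964863061905 [ 0.11879644 -0.01005096 -0.04301467]
```

Emit:
play_rows(commands=[[[-30.9,-8.5,0,0,0,-17.2,0],[-30.9,-8.5,0,0,0,-17.2,0],[-30.9,-8.5,0,0,0,-17.2,0],[-30.9,-8.5,0,0,0,-17.2,0],[-30.9,-8.5,0,0,0,-17.2,0],[-30.9,-8.5,0,0,0,-17.2,0],[-30.9,-8.5,0,0,0,-17.2,0],[-30.9,-8.5,2,0,0,-17.2,0],[-30.9,-8.5,4,0,0,-17.2,0],[-30.9,-8.5,4,0,0,-17.2,0],[-30.9,-8.5,4,0,0,-17.2,0],[-30.9,-8.5,4,0,0,-17.2,0]]])

```text
clock: 11.72
tool_pos: [0.5536, 0.0775, 0.1397]
orientation: [180.0, -0.0, -87.2]
force: [-0.1, 0.0, -1.0]
opening: 0.0096
gripper_force: 30.0
```

```bash
python3 - <<'E'
from h import *
row(.5544,.078,.125,-87.2);o=get_obs()
w=snapshot("wrist");s=snapshot("scene");t=snapshot("top")
x,y=proj(w,[.554,.078,.09])[0].astype(int);print(x,y, proj(w,[[.5544,.078,.1],[.5544,.078,.063]]).round(1),proj(s,[[.5544,.078,.1],[.5544,.078,.063]]).round(1))
x0=max(0,min(x-100,360));y0=max(0,min(y-110,220))
a=cv2.resize(w["frame"][y0:y0+200,x0:x0+200,::-1],(400,400),interpolation=2)
X,Y=proj(s,[.554,.078,.09])[0].astype(int);b=cv2.resize(s["frame"][Y-50:Y+50,X-50:X+50,::-1],(400,400),interpolation=2)
print(x0,y0,X-50,Y-50);cv2.imwrite("pics/c7.png",np.hstack([a,b]))
E
```

```text
row [-0.04 -0.08  1.47] [ 0.05 -0.04 -0.03] | at [553.6  77.5 139.7] [ 1.7995e+02 -4.0000e-02 -8.7230e+01] F [-0.1  0.  -1. ] open 0.0096 t 11.7167
284 237 [[283.9 243.2]
 [283.8 223. ]] [[231.8 245.6]
 [233.  258.9]]
184 127 182 199
```

View pics/c7.png

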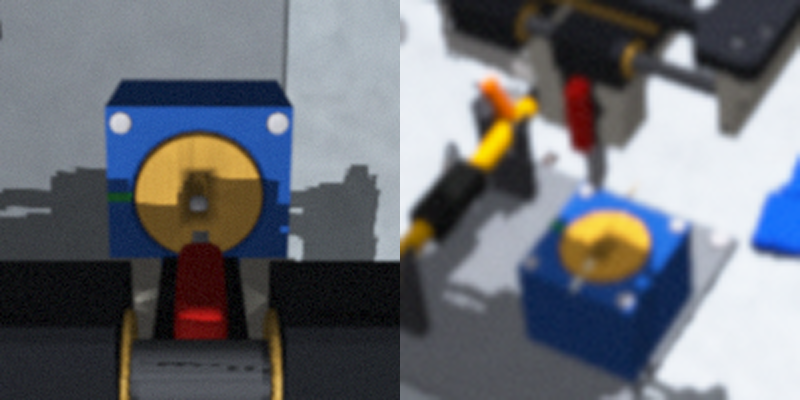

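Left panel: keyway at crop (198,198) and blade tip at (200,235), matching columns and projections within about 1 mm. The right panel shows the key upright over the lock with the bar still seated. That is ten pictures viewed, so from here I work by force and position.

Emit:
play_rows(commands=[[[-0.05,-0.05,1,0,0,0,0],[-0.05,-0.05,2,0,0,0,0],[-0.05,-0.05,3,0,0,0,0],[-0.05,-0.05,3.5,0,0,0,0],[-0.05,-0.05,3.9,0,0,0,0],[-0.05,-0.05,4.2,0,0,0,0],[-0.05,-0.05,4.5,0,0,0,0],[-0.05,-0.05,4.5,0,0,0,0],[-0.05,-0.05,4.5,0,0,0,0]]])

```text
clock: 12.62
tool_pos: [0.5545, 0.0789, 0.0946]
orientation: [180.0, -0.0, -87.2]
force: [-0.1, -0.5, 0.2]
opening: 0.01
gripper_force: 30.0
```

Tip is about 7 mm inside with no side force, so it has entered the keyway. I continue with small turns to and fro.

Emit:
play_rows(commands=[[[0,0,0.3,0,0,2,0],[0,0,0.5,0,0,-2,0],[0,0,0.7,0,0,2,0],[0,0,0.9,0,0,-2,0],[0,0,1.0,0,0,2,0],[0,0,1.1,0,0,-2,0],[0,0,1.2,0,0,2,0],[0,0,1.2,0,0,-2,0],[0,0,1.2,0,0,0,0]]])

```text
clock: 13.37
tool_pos: [0.5541, 0.0774, 0.0829]
orientation: [179.9, -0.1, -87.0]
force: [-0.4, -6.2, 0.9]
opening: 0.0099
gripper_force: 30.0
```

Emit:
play_rows(commands=[[[0.1,0,0.2,0,0,2,0],[0.1,0,0.4,0,0,-2,0],[0.1,0,0.5,0,0,2,0],[0.1,0,0.6,0,0,-2,0],[0.1,0,0.7,0,0,2,0],[0.1,0,0.8,0,0,-2,0],[0.1,0,0.9,0,0,2,0],[0.1,0,1.0,0,0,-2,0],[0.1,0,1.0,0,0,2,0],[0.1,0,1.0,0,0,-2,0],[0.1,0,1.0,0,0,0,0]]])

```text
clock: 14.28
tool_pos: [0.5544, 0.0777, 0.073]
orientation: [-180.0, -0.0, -87.0]
force: [-1.4, -1.0, 2.1]
opening: 0.0101
gripper_force: 30.0
```

```bash
python3 - <<'E'
from h import *
for i in range(3):
    w=snapshot("wrist");o=get_obs();print(o["tool_pos"].round(4),o["force"].round(1),o["moment"].round(2),o["orientation"].round(2))
E
```

```text
[0.5544 0.0777 0.073 ] [-2.3 -1.1  1.7] [-0.05  0.67  0.  ] [180.    -0.   -87.37]
[0.5544 0.0777 0.073 ] [-1.9  0.6  2.4] [-0.11  0.79 -0.07] [180.    -0.   -87.26]
[0.5544 0.0777 0.073 ] [-2.  -0.9  3.2] [-0.11  0.93 -0.04] [180.    -0.   -87.19]
```

Emit:
play_rows(commands=[[[0,0,0.1,0,0,2,0],[0,0,0.2,0,0,-2,0],[0,0,0.3,0,0,2,0],[0,0,0.3,0,0,-2,0],[0,0,0.3,0,0,0,0],[0,0,0.3,0,0,0,0]]])

```text
clock: 14.93
tool_pos: [0.5544, 0.0777, 0.07]
orientation: [-180.0, -0.0, -87.2]
force: [-3.1, -0.7, 4.0]
opening: 0.0097
gripper_force: 30.0
```

```bash
python3 - <<'E'
from h import *
s=snapshot("scene");w=snapshot("wrist");o=get_obs();print(o["tool_pos"].round(4),o["force"].round(1))
# red bow in the wrist view: lower (image-top) edge of red vs expected for home (z=.069 on -y face)
m=mask(w,(0,140,50),(8,255,255),(250,180,320,330));p=pts(m);print(len(p),p.min(0),p.max(0));print("expect bow bottom edge",proj(w,[[.5551,.0635,z] for z in(.066,.069,.072,.075)]).round(1))
p=pts(mask(s,(0,140,50),(8,255,255),(205,215,260,275)));print("scene",len(p),p.min(0),p.max(0)) if len(p) else 0
print(proj(s,[[.5544+a,.078+b,z] for z in(.069,.075) for a,b in((-.005,.015),(-.005,-.015),(.005,.015))]).round(1))
E
```

```text
[0.5544 0.0776 0.07  ] [-2.7 -1.2  6.6]
837 [271 249] [296 296]
expect bow bottom edge [[285.9 241.1]
 [286.  243.4]
 [286.  245.8]
 [286.  248.3]]
scene 82 [226 248] [232 263]
[[230.7 263.2]
 [239.4 252.5]
 [226.1 261.2]
 [230.4 261.1]
 [239.2 250.3]
 [225.9 259.1]]
```

Emit:
play_rows(commands=[[[0,0,0.1,0,0,2,0],[0,0,0.2,0,0,-2,0],[0,0,0.2,0,0,2,0],[0,0,0.2,0,0,0,0]]])

```text
clock: 15.37
tool_pos: [0.5547, 0.0776, 0.0693]
orientation: [-180.0, -0.0, -87.3]
force: [-7.9, -2.1, 17.5]
opening: 0.0098
gripper_force: 30.0
```

```bash
python3 - <<'E'
from h import *
for i in range(3):
    w=snapshot("wrist");o=get_obs();print(o["tool_pos"].round(4),o["force"].round(1))
p=pts(mask(w,(0,140,50),(8,255,255),(250,180,320,330)));print(len(p),p.min(0),p.max(0))
E
```

```text
[0.5547 0.0776 0.0693] [-6.9 -2.9 16.3]
[0.5547 0.0776 0.0693] [-6.4 -3.4 17.3]
[0.5546 0.0776 0.0692] [-7.3 -2.5 17.1]
818 [271 249] [296 296]
```

```bash
python3 - <<'E'
from h import *
a=cv2.imread("pics/c7.png")[:,:400,::-1];a=cv2.resize(a,(200,200),interpolation=cv2.INTER_AREA)
w=snapshot("wrist")["frame"]
for n,f in(("before",a),("now",w[127:327,184:384])):
    p=pts(mask({"frame":np.ascontiguousarray(f)},(0,140,50),(8,255,255)));p=p[(p[:,0]>66)&(p[:,0]<136)]+[184,127];print(n,len(p),p.min(0),p.max(0),p.mean(0).round(2))
E
```

```text
before 789 [271 248] [296 296] [283.43 275.59]
now 832 [271 249] [296 296] [283.62 275.22]
```

Emit:
play_rows(commands=[[[0,0,0.15,0,0,2,0],[0,0,0.15,0,0,-2,0],[0,0,0.15,0,0,2,0],[0,0,0.15,0,0,0,0]]])

```text
clock: 15.9
tool_pos: [0.5547, 0.0775, 0.069]
orientation: [-179.9, -0.0, -87.3]
force: [-12.4, -2.9, 29.4]
opening: 0.0098
gripper_force: 30.0
```

Position stops at 0.069 m while force rises stiffly, and the key hasn't slipped in the grip, so it is home. I ease to light pressure and turn clockwise.

Emit:
play_rows(commands=[[[0,0,-0.2,0,0,0,0],[0,0,-0.2,0,0,0,0],[0,0,-0.2,0,0,5,0],[0,0,-0.2,0,0,10,0],[0,0,-0.2,0,0,15,0],[0,0,-0.2,0,0,20,0],[0,0,-0.2,0,0,25,0],[0,0,-0.2,0,0,30,0],[0,0,-0.2,0,0,35,0],[0,0,-0.2,0,0,40,0],[0,0,-0.2,0,0,45,0],[0,0,-0.2,0,0,45,0]]])

```text
clock: 16.9
tool_pos: [0.5533, 0.0777, 0.0693]
orientation: [180.0, -0.1, -132.5]
force: [-11.1, -0.1, 18.3]
opening: 0.0101
gripper_force: 30.0
```

```bash
python3 - <<'E'
from h import *
o=get_obs();print(o["tool_pos"].round(4),o["force"].round(1),o["moment"].round(3),o["orientation"].round(1),o["joint_pos"].round(1))
E
```

```text
[0.5533 0.0777 0.0693] [-11.1  -0.1  18.3] [0.415 4.017 0.08 ] [ 1.800e+02 -1.000e-01 -1.325e+02] [ 28.1  18.6 -25.4  -0.  -46.1 -70.5]
```

Emit:
play_rows(commands=[[[0.05,0.05,0,0,0,5,0],[0.05,0.05,0,0,0,10,0],[0.05,0.05,0,0,0,15,0],[0.05,0.05,0,0,0,20,0],[0.05,0.05,0,0,0,25,0],[0.05,0.05,0,0,0,30,0],[0.05,0.05,0,0,0,35,0],[0.05,0.05,0,0,0,40,0],[0.05,0.05,0,0,0,45,0],[0.05,0.05,0,0,0,49,0],[0.05,0.05,0,0,0,52,0],[0.05,0.05,0,0,0,52,0],[0.05,0.05,0,0,0,52,0]]])

```text
clock: 17.98
tool_pos: [0.5528, 0.0788, 0.0692]
orientation: [179.9, -0.0, 175.9]
force: [-12.0, 5.1, 17.3]
opening: 0.0096
gripper_force: 30.0
```

```bash
python3 - <<'E'
from h import *
t=snapshot("top");s=snapshot("scene");w=snapshot("wrist")
o=get_obs();print(o["tool_pos"].round(4),o["force"].round(1),o["moment"].round(3),o["orientation"].round(2),o["gripper_force"])
p=pts(mask(w,(0,140,50),(8,255,255),(250,180,320,330)));print("key in wrist",len(p),p.min(0),p.max(0),p.mean(0))
# white mark on the plug's rim
f=lambda q:[(np.degrees(np.arctan2(a[1]-.0784,a[0]-.5544)).round(0),(1e3*np.hypot(a[1]-.0784,a[0]-.5544)).round(0)) for a in q]
for n,im in(("top",t),("scene",s)):
    p=pts(mask(im,(0,0,170),(179,60,255)));P=plane(im,p,.063);k=np.hypot(P[:,0]-.5544,P[:,1]-.0784)<.026;print(n,f(P[k]))
E
```

```text
[0.5528 0.0788 0.0692] [-11.9   5.9  16.4] [2.43  4.415 0.126] [ 1.7994e+02 -4.0000e-02  1.7588e+02] 30.009244680404663
key in wrist 819 [271 249] [297 296] [283.68498168 275.01587302]
top [(np.float64(-39.0), np.float64(25.0)), (np.float64(-38.0), np.float64(22.0)), (np.float64(-43.0), np.float64(24.0)), (np.float64(-46.0), np.float64(25.0)), (np.float64(-38.0), np.float64(19.0)), (np.float64(-43.0), np.float64(21.0)), (np.float64(-47.0), np.float64(22.0)), (np.float64(-50.0), np.float64(24.0)), (np.float64(-54.0), np.float64(26.0)), (np.float64(-37.0), np.float64(16.0)), (np.float64(-43.0), np.float64(17.0)), (np.float64(-48.0), np.float64(19.0)), (np.float64(-52.0), np.float64(21.0)), (np.float64(-55.0), np.float64(23.0)), (np.float64(-58.0), np.float64(25.0)), (np.float64(-35.0), np.float64(13.0)), (np.float64(-43.0), np.float64(14.0)), (np.float64(-49.0), np.float64(16.0)), (np.float64(-54.0), np.float64(18.0)), (np.float64(-57.0), np.float64(19.0)), (np.float64(-61.0), np.float64(21.0)), (np.float64(-63.0), np.float64(24.0)), (np.float64(-65.0), np.float64(26.0)), (np.float64(-
[... 3950 characters left out ...]
loat64(13.0)), (np.float64(154.0), np.float64(12.0)), (np.float64(165.0), np.float64(11.0)), (np.float64(176.0), np.float64(11.0)), (np.float64(-172.0), np.float64(11.0)), (np.float64(-160.0), np.float64(11.0)), (np.float64(-150.0), np.float64(12.0)), (np.float64(-142.0), np.float64(14.0)), (np.float64(-135.0), np.float64(15.0)), (np.float64(-129.0), np.float64(17.0)), (np.float64(-124.0), np.float64(18.0)), (np.float64(-121.0), np.float64(20.0)), (np.float64(-118.0), np.float64(22.0)), (np.float64(-115.0), np.float64(24.0)), (np.float64(-134.0), np.float64(18.0)), (np.float64(-130.0), np.float64(20.0)), (np.float64(-126.0), np.float64(22.0)), (np.float64(-122.0), np.float64(24.0))]
scene []
```

Moment about z is 0.126 N m, near the spring's value at the stop. The key hasn't shifted in the grip, and the height is unchanged under pressure. I hand in.

```bash
python3 -c "
from plant import *
print(close_job())"
```

```text
the job is handed in; nothing more can be done
None
```

I've handed the job in with the bar snapped into both fork clips and the key home, turned about 97° at the gripper and still gripped; no verdict came back, and the plug angle is inferred from that turn and the 0.126 N m spring moment, not read directly.

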